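# Square a pack of filter cassettes and hold the tray's spring pusher back for refilling

### The arm

A 7-joint arm with a two-finger parallel gripper is mounted at the origin on the work surface. World frame = base frame: x ahead of the robot, y to its left, z up, the work surface at z = 0. Lengths are in m, angles in rad, forces in N, time in s.
With the tool pointing down it reaches from about 0.425 to 0.975 m from the base axis. Payload 16.7 kg.
Tool frame: the origin (TCP) lies on the centre line of the jaws, within the pads' length; the fingertips stand 14 mm ahead of it and the grasp point (between the pads) lies 5 mm behind it; z points along the fingers, y is the line along which they close (so a half turn about z gives the same grasp; the last joint's range is limited). The gripper opens to 85 mm and grips with 20 to 120 N. Pads are 22 mm wide; open, the fingers measure 114 mm over their backs; the gripper's body (76 mm by 85 mm) begins 54 mm behind the grasp point. The pads swing forward as they close: fully open they stand 13 mm farther back than shut.
Start: joints at [-1.351, 0.426, 0.074, 1.606, -0.034, 1.111, -0.067], TCP at [0.244, 0.629, 0.245] pointing down, gripper open.
Joint ranges: [-2.85, 2.85], [-0.5, 2.14], [-1.23, 1.37], [0.21, 2.46], [-1.02, 4.16], [0.16, 2.05], [-2.73, 2.73]. Speed limits (rad/s): [1.89, 1.89, 2.39, 2.39, 3.01, 3.01, 3.01].

### API

Orientations are given as a rotation vector (axis times angle).
In Python, from bench import arm gives the robot as it stands. The module is installed in compiled form; this text tells all that it offers.
- The arm moves only by the tool step_arm, never from a script. Its argument "commands" is a list that holds one entry, the list of rows, each a list of 4 numbers: the shift along the world's x, y, z scaled (see below), then the turn about the world's z scaled (see below). A call has exactly 10 rows; each row shifts and turns the commanded pose from where the row before left it; what a row does not reach is not made up. The controller multiplies each number of a shift by 0.03 m and each number of a turn by 5 degrees. A row lasts 1/12 s, in which the tool goes at most 41.7 mm and 7.16 degrees, less where a joint would pass 70% of its speed; a pose out of reach is approached as far as the arm can. A call with a number of a shift or a turn outside -1 to 1 is refused whole. A call with a gripper value outside its range is refused whole. "fingers" is the finger opening in mm, from 0 to 85.4, set as the call begins (left out, the last holds). The fingers move at their own pace and stop on an object; the grip force is fixed at half the most. Time passes only in rows, so rows that do not move let the fingers close, or fill a call up. It gives the time, the measured TCP pose, the force, the opening and the grip force at its end, in the units of the state.
- arm.state(): the state, without advancing time (a new reading comes with each control period).
- arm.get_image(name): name is "scene" or "top" or "wrist"; returns a dict with "img" (384x512x3 uint8, red, green, blue), "K" (3x3 intrinsics, pixels), "rvec" (rotation vector, rad) and "tvec" (3), from world to camera coordinates, as OpenCV has them; the wrist camera has in their place "mount" (4x4, takes a point from camera to tool coordinates, whose origin is the TCP and whose axes are the flange's). Camera axes: x right, y down, z forward; pixel columns grow to the right and rows downward; lengths in m; the calibration is good to about 2 mm. A picture is of the moment at which its call begins: read the wrist's pose just before it. There is no depth.
- arm.close_job(): hands the job in; it is judged then, once.
The state is a dict: "time": time; "joints": joint angles; "dq": joint speeds; "tau": joint torques, N m; "ee_pos": TCP position; "eef_rot": TCP orientation; "ft_force": force on the tool from outside, world axes, zero at the start; "torque": the same for the moment, N m; "grip_width": opening from 0.0 (shut) to 1.0 (fully open); "gripper_force": force on a finger pad.
Only numpy, scipy, OpenCV 4.12 (cv2) and the standard library are available. Lean on these libraries where they do the work, as an engineer would, in place of code of your own. Each camera call takes 0.05 s, during which the arm holds its last target. There are 200 camera calls.

### The job

Get the filter refill ready: first knock the ragged stack of four flat filter cassettes square on the bench, so that all their edges are flush (the wooden corner stop beside it is there to tap them against). Then draw the spring pusher of the wider tray back until its front face is level with the black clip-on marker on the tray wall, and finish while still holding it there with the gripper, so that I can drop the squared pack in. Don't draw the narrower tray's pusher and don't push the other things about.

Things in the scene. Friction and masses are not known exactly. Their poses are not given: they have to be found in the camera images.
- cassette_1: vacuum-filter cassette 1 of 4 in the stack, counted from the bench up: rigid black frame with white pleats, 110 (x) x 54 (y) x 10 (z) mm, about 45 g, slides easily. Origin: centre of its underside; x along its length. The four lie on one another, out of line with the lowest by up to 14 mm lengthways, 5 mm sideways and 0.12 rad
- cassette_2: vacuum-filter cassette 2 of 4 in the stack, counted from the bench up: rigid black frame with white pleats, 110 (x) x 54 (y) x 10 (z) mm, about 45 g, slides easily. Origin: centre of its underside; x along its length. The four lie on one another, out of line with the lowest by up to 14 mm lengthways, 5 mm sideways and 0.12 rad
- cassette_3: vacuum-filter cassette 3 of 4 in the stack, counted from the bench up: rigid black frame with white pleats, 110 (x) x 54 (y) x 10 (z) mm, about 45 g, slides easily. Origin: centre of its underside; x along its length. The four lie on one another, out of line with the lowest by up to 14 mm lengthways, 5 mm sideways and 0.12 rad
- cassette_4: vacuum-filter cassette 4 of 4 in the stack, counted from the bench up: rigid black frame with white pleats, 110 (x) x 54 (y) x 10 (z) mm, about 45 g, slides easily. Origin: centre of its underside; x along its length. The four lie on one another, out of line with the lowest by up to 14 mm lengthways, 5 mm sideways and 0.12 rad
- wide_tray: the wider of two white spring-pusher trays, fixed to the bench: 250 mm long (x), 122 mm wide (y), side walls 4 mm thick and 50 mm tall. Origin: centre of its underside. Its +x end has the clear front stop (36 mm tall, 3 mm thick) and the grey pusher rests there; the pusher slides straight back along the tray's -x, towards the robot, up to 170 mm.
- wide_pusher: the wide tray's grey spring pusher, axes as the tray's. Origin: on its front face (the +x side), in the tray's middle plane, at bench height; at rest 123 mm along the tray's +x from the tray's origin. Paddle 6 mm thick, 108 mm wide up to 62 mm high; above that a finger tab 44 mm wide (y), 10 mm thick (x), its top 98 mm above the bench. Behind it the spring drum, up to 58 mm long and 45 mm high
- wide_pusher_tab (a point): centre of the top edge of the finger tab of the wide pusher, 98 mm above the bench, 5 mm behind (tray -x of) the front face
- wide_face (a point): point on the wide paddle's front face, at wall-top height; this face is to come level with the marker. A spring pulls the pusher forward (tray +x) all the time: about 4.5 N at rest, 6.5 N when drawn back 130 mm; let go, it runs home
- marker: black clip-on stock marker, a saddle 16 mm long (x) over the rim of the wide tray's +y wall, with a thin flag (3 mm in x, 22 mm in y, up to 22 mm above the rim) standing across its middle. Origin: at its middle, on the rim, 50 mm above the bench; axes as the tray's. It sits 70 to 120 mm behind the paddle's rest position, differently each time, and does not move
- corner_stop: wooden corner stop, two battens 25 mm thick and 42 mm high screwed to the bench. Origin: bench height, centre of the long batten, which runs 200 mm along its y; the short one stands at the +y end, 80 mm towards -x. The stack lies in front, its long sides 10 to 65 mm from the long batten's face (x = -12.5 mm), its ends 15 to 75 mm from the short one's face (y = 75 mm)
- narrow_tray: the narrower tray of the same kind, fixed: 250 x 78 mm, otherwise alike (paddle tab 44 mm wide, 98 mm high); no marker. Either tray may stand left or right. Not used
- narrow_pusher: the narrow tray's pusher, built alike, paddle 64 mm wide; leave it alone
- screwdriver: screwdriver, 160 mm long, lying; bystander, origin at its underside or middle
- screw_jar: glass jar with steel cap, 52 mm across, 65 mm tall; bystander, origin at its underside or middle
- tape_roll: roll of masking tape lying flat, 100 mm across, 24 mm high; bystander, origin at its underside or middle
- dust_brush: hand brush, 220 mm long, lying; bystander, origin at its underside or middle
- tape_measure: tape measure standing on edge, 66 x 34 x 60 mm; bystander, origin at its underside or middle
- spray_can: plain metal spray can, 58 mm across, 165 mm tall; bystander, origin at its underside or middle
There are look-alikes about, which are no part of the job. What is shaped like the cassette_4 but blue is not meant. What is shaped like the cassette_2 but blue is not meant.

How it is judged:
By the outcome, as a careful person would: the job done as asked, in the order asked, and still so for the second after the job is handed in, while the arm keeps its last pose, push and grip.
It also fails if it takes over 72 s, if anything falls off the work surface, if the arm or the gripper's body presses on something with over 40 N, if the wrist force passes 120 N, or if a joint passes its speed limit or range.

## Working session

There is one attempt and no reset: what is moved stays moved. The work goes in short steps, Python scripts to look and compute and a tool call to move; the robot and the scene stay as the last step left them, time stands still between calls to the robot, and variables do not carry over. Pictures are saved under pics/ and viewed, at most 10 in all, crops included, and the job is handed in when it is done.

Besides the shell and the picture viewer there is one more tool, called after ">>>" by a JSON object that holds its "fn" and its "kwargs", one argument or row to a line. step_arm: Moves the arm, as the interface text tells. Shifts and turns lie within -1 to 1; 1 stands for 0.03 m of shift or 5 degrees of turn. Its arguments: {"type":"object","properties":{"commands":{"type":"array","items":{"type":"array","items":{"type":"array","items":{"type":"number"}}}},"fingers":{"type":"number"}},"required":["commands"]}

```bash
mkdir -p pics
cat > h.py <<'E'
import numpy as np, cv2
from bench import arm
def cam(n):
    s=arm.state(); d=arm.get_image(n)
    if 'mount' in d:
        T=np.eye(4);T[:3,:3]=cv2.Rodrigues(np.array(s['eef_rot'],float))[0];T[:3,3]=s['ee_pos'];M=T@np.array(d['mount']);R=M[:3,:3];c=M[:3,3]
    else:
        R=cv2.Rodrigues(np.array(d['rvec'],float))[0].T;c=-R@np.array(d['tvec'])
    return d['img'],np.array(d['K']),R,c
def ray(v,p):
    r=v[2]@(np.linalg.inv(v[1])@np.array([p[0],p[1],1.]));return v[3],r/np.linalg.norm(r)
def onz(v,p,z):
    c,r=ray(v,p);return c+r*(z-c[2])/r[2]
def proj(v,P):
    q=v[1]@(v[2].T@(np.array(P)-v[3]));return q[:2]/q[2]
def two(v1,p1,v2,p2):
    a,r=ray(v1,p1);b,s=ray(v2,p2)
    t=np.linalg.lstsq(np.c_[r,-s],b-a,rcond=None)[0];A=a+r*t[0];B=b+s*t[1];return (A+B)/2,np.linalg.norm(A-B)
E
python3 - <<'E'
from h import *
import pickle
V={n:cam(n) for n in('scene','top')}
pickle.dump(V,open('v0.pkl','wb'))
for n in V:cv2.imwrite(f'pics/{n}0.png',cv2.resize(V[n][0][:,:,::-1],(800,600)))
for n in V: print(n,V[n][3].round(3))
s=arm.state();print({k:np.round(s[k],3) for k in('time','ee_pos','eef_rot','ft_force','grip_width')})
E
```

```text
scene [1.23  0.847 0.985]
top [ 0.348 -0.01   1.15 ]
{'time': np.float64(0.1), 'ee_pos': array([0.244, 0.629, 0.245]), 'eef_rot': array([-5.770e-01, -3.088e+00,  2.000e-03]), 'ft_force': array([-1.092, -0.398, -0.006]), 'grip_width': np.float64(0.999)}
```

View pics/scene0.png

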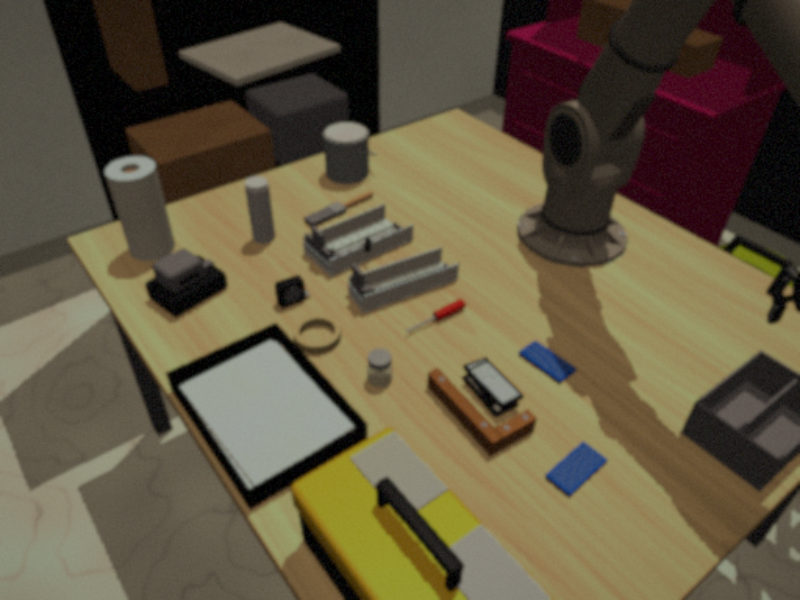

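View pics/top0.png

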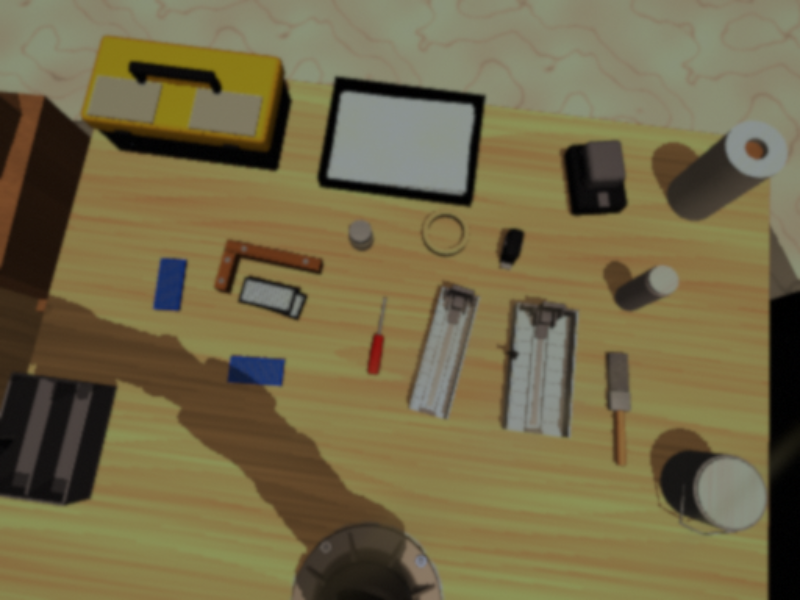

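The scene shows the black-framed white stack at scene px (492,385), in the wooden corner. The top view shows the following:
- **Stack:** candidates are the black/white one at (272,297) and the blue look-alikes at (170,285) and (257,370). I choose the black/white one.
- **Pusher:** candidates are the narrow tray's at (458,297) and the wide tray's at (543,317). I choose the wide one, which has the black marker at (512,352).

Next I'll locate them roughly and check with a close crop.

Run:
```python
from h import *
import pickle
V=pickle.load(open('v0.pkl','rb'));t=V['top'];k=.64
for n,p,z in[('stack',(272,297),.04),('stopcorner',(232,243),.042),('stopend',(322,265),.042),('short end',(222,290),.042),('wp',(543,317),.098),('marker',(512,352),.06),('wt near L',(505,432),.05),('wt near R',(569,436),.05),('wt far R',(577,312),.05),('wt far L',(515,304),.05),('jar',(360,230),.065)]:
    print(n,onz(t,(p[0]*k,p[1]*k),z).round(3))
print(t[1])
im=t[0][:,:,::-1]
a=cv2.resize(im[145:210,130:212],(492,390),interpolation=cv2.INTER_CUBIC);b=cv2.resize(im[185:285,315:375],(234,390),interpolation=cv2.INTER_CUBIC)
cv2.imwrite('pics/crop1.png',np.clip(np.hstack([a,b]).astype(float)*1.6,0,255))
R=cv2.Rodrigues(np.array(arm.state()['eef_rot'],float))[0];print(R.round(3))
print(np.array(arm.get_image('wrist')['mount']).round(3),np.array(arm.get_image('wrist')['K']).round(1))
```

```text
stack [0.546 0.272 0.04 ]
stopcorner [0.646 0.373 0.042]
stopend [0.625 0.182 0.042]
short end [0.546 0.374 0.042]
wp [ 0.568 -0.26   0.098]
marker [ 0.499 -0.215  0.06 ]
wt near L [ 0.346 -0.218  0.05 ]
wt near R [ 0.355 -0.34   0.05 ]
wt far R [ 0.597 -0.337  0.05 ]
wt far L [ 0.596 -0.214  0.05 ]
jar [0.702 0.114 0.065]
[[359.85616769   0.         254.54581284]
 [  0.         359.85616769 191.42908919]
 [  0.           0.           1.        ]]
[[-0.932  0.361 -0.   ]
 [ 0.361  0.932 -0.001]
 [-0.    -0.001 -1.   ]]
[[ 0.    -0.947 -0.32   0.082]
 [ 1.    -0.     0.    -0.001]
 [-0.    -0.32   0.947 -0.129]
 [ 0.     0.     0.     1.   ]] [[285.    0.  256.1]
 [  0.  285.  194.2]
 [  0.    0.    1. ]][ WARN:0@0.910] global loadsave.cpp:1063 imwrite_ Unsupported depth image for selected encoder is fallbacked to CV_8U.
```

View pics/crop1.png

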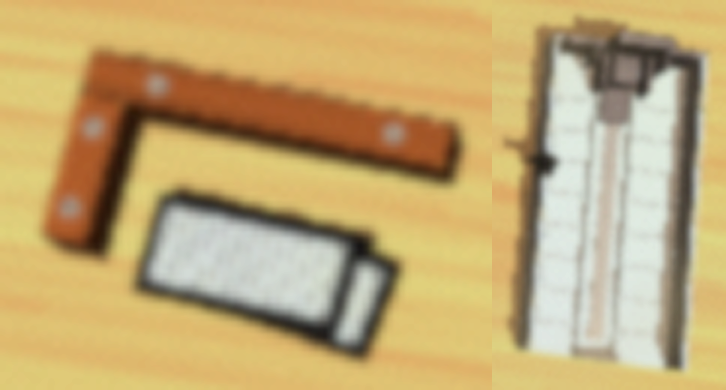

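The close crop confirms the stack, which has black frames, white pleats and its top cassette shifted, and also the wide tray, with the marker on its +y wall. I'll move the wrist camera over the stack.

>>> {"fn": "step_arm", "kwargs": {
  "commands": [
    [[0.7, -0.9, 0, 0.3], [0.7, -0.9, 0, 0.3], [0.7, -0.9, 0, 0.3], [0.7, -0.9, 0, 0.3], [0.7, -0.9, 0, 0.3], [0.7, -0.9, 0, 0.3], [0.7, -0.9, 0, 0.3], [0.7, -0.9, 0, 0.3], [0.7, -0.9, 0, 0.3], [0.7, -0.9, 0, 0.3]]
  ]
}}

```text
time: 1.03
ee_pos: [0.4547, 0.3578, 0.2453]
eef_rot: [-0.167, -3.137, 0.0]
ft_force: [1.4, 1.1, -0.6]
grip_width: 0.999
gripper_force: 0.0
```

>>> {"fn": "step_arm", "kwargs": {
  "commands": [
    [[0.5, -0.6, 0, 0], [0.5, -0.6, 0, 0], [0.5, -0.6, 0, 0], [0.5, -0.6, 0, 0], [0.5, -0.6, 0, 0], [0, 0, 0, 0], [0, 0, 0, 0], [0, 0, 0, 0], [0, 0, 0, 0], [0, 0, 0, 0]]
  ]
}}

```text
time: 1.87
ee_pos: [0.5283, 0.2703, 0.2453]
eef_rot: [-0.167, -3.137, -0.0]
ft_force: [0.3, -0.2, -0.8]
grip_width: 1.006
gripper_force: 0.0
```

```bash
cat >> h.py <<'E'
def st():
    s=arm.state();R=cv2.Rodrigues(np.array(s['eef_rot'],float))[0]
    print('t',round(s['time'],2),'p',np.round(s['ee_pos'],4),'ty',round(float(np.degrees(np.arctan2(R[1,1],R[0,1]))),2),'F',np.round(s['ft_force'],1),'w',round(float(s['grip_width']),3),'gf',np.round(s['gripper_force'],1),'q',np.round(s['joints'],2))
def save(v,n,f=1.25):
    cv2.imwrite('pics/'+n,np.clip(cv2.resize(v[0],(int(512*f),int(384*f)))[:,:,::-1].astype(float)*1.4,0,255).astype('uint8'))
E
python3 - <<'E'
from h import *
import pickle
st();v=cam('wrist');pickle.dump(v,open('w1.pkl','wb'));save(v,'w1.png',1.5)
E
```

```text
t 1.87 p [0.5283 0.2703 0.2453] ty 83.9 F [ 0.3 -0.2 -0.8] w 1.006 gf 0.0 q [-0.75  0.3   0.2   1.8  -0.07  1.05  0.95]
```

View pics/w1.png

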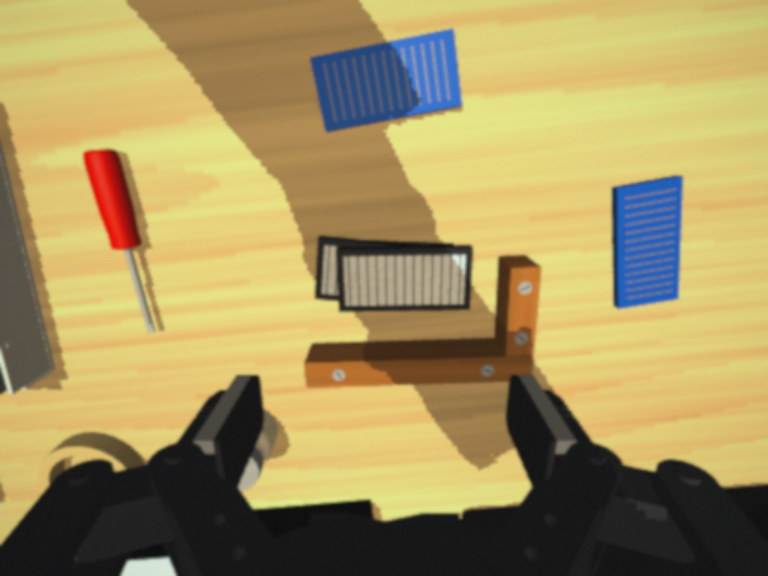

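The wrist view shows:
- **Top cassette:** corners at about (340,247), (470,247), (470,308) and (341,310).
- **Lower cassette:** sticks out on the left, to (317,238–300).
- **Long batten:** below the stack, inner top edge at about (310,360)–(500,353).
- **Short batten:** at right, around x ≈ 507–540.

Next I'll triangulate the heights and positions.

Run:
```python
from h import *
import pickle
w=pickle.load(open('w1.pkl','rb'));t=pickle.load(open('v0.pkl','rb'))['top']
A={'s1':((339,375),(393,133)),'s2':((488,370),(156,83)),'s3':((525,288),(68,207)),'s4':((521,339),(92,127)),
'c++':((470,308),(170,195)),'c-+':((470,247),(140,287)),'c+-':((341,310),(368,240)),'c--':((340,247),(325,345))}
for n,(a,b) in A.items():
    P,e=two(w,np.array(a)/1.5,t,np.array(b)/6+[130,145]);print(n,P.round(4),round(e,4))
for n,p,z in[('tL',(306,362),.042),('tR',(497,356),.042),('short top',(507,265),.042),('bL',(312,345),0),('bR',(495,340),0),('shortb',(498,258),0),('low1',(318,238),.03),('low2',(317,298),.03)]:print(n,onz(w,np.array(p)/1.5,z).round(4))
for n in('c++','c-+','c+-','c--'):print(n,onz(w,np.array(A[n][0])/1.5,.04).round(4))
```

```text
s1 [0.6292 0.2179 0.0435] 0.0034
s2 [0.6373 0.3468 0.0466] 0.0024
s3 [0.5619 0.3754 0.0579] 0.0019
s4 [0.6065 0.3726 0.0557] 0.0023
c++ [0.5832 0.3348 0.0301] 0.0072
c-+ [0.5315 0.3399 0.0262] 0.0031
c+- [0.5749 0.2251 0.0247] 0.0056
c-- [0.5149 0.2343 0.0386] 0.0076
tL [0.6159 0.1918 0.042 ]
tR [0.6278 0.3571 0.042 ]
short top [0.5469 0.3669 0.042 ]
bL [0.6197 0.1897 0.    ]
bR [0.6332 0.3656 0.    ]
shortb [0.5521 0.3702 0.    ]
low1 [0.5112 0.217  0.03  ]
low2 [0.5625 0.2081 0.03  ]
c++ [0.5816 0.3361 0.04  ]
c-+ [0.5295 0.3383 0.04  ]
c+- [0.5719 0.2285 0.04  ]
c-- [0.5184 0.2351 0.04  ]
```

Run:
```python
from h import *
import pickle
w=pickle.load(open('w1.pkl','rb'))
for p in[(328,131),(461,107),(313,58),(453,30)]:print(onz(w,np.array(p)/1.5,.01).round(3))
for p in[(128,248),(155,331)]:print('sd',onz(w,np.array(p)/1.5,.02).round(3))
h=cv2.cvtColor(w[0],cv2.COLOR_RGB2HSV);m=((h[...,0]<14)&(h[...,1]>150)&(h[...,2]>90)).astype('uint8');m[:,:200]=0;m[:165]=0;m[:, :]=m
m[:235,:]=0;m[:,335:]=0
ys=[(x,np.where(m[:,x])[0].max()) for x in range(208,330,4) if m[:,x].any()]
pts=np.array([onz(w,p,.042)[:2] for p in ys]);f=cv2.fitLine(pts.astype('float32'),cv2.DIST_HUBER,0,.01,.01).ravel();print(len(pts),f,np.degrees(np.arctan2(f[1],f[0])))
```

```text
[0.43  0.235 0.01 ]
[0.424 0.341 0.01 ]
[0.378 0.231 0.01 ]
[0.37  0.338 0.01 ]
sd [0.504 0.054 0.02 ]
sd [0.582 0.056 0.02 ]Traceback (most recent call last):
  File "<stdin>", line 9, in <module>
cv2.error: OpenCV(4.12.0) /io/opencv/modules/imgproc/src/linefit.cpp:618: error: (-215:Assertion failed) npoints2 >= 0 || npoints3 >= 0 in function 'fitLine'
```

>>> {"fn": "step_arm", "kwargs": {
  "commands": [
    [[-0.6, 0.1, -0.2, 0.3], [-0.6, 0.1, -0.2, 0], [-0.47, 0, -0.2, 0], [0, 0, -0.5, 0], [0, 0, -0.5, 0], [0, 0, -0.5, 0], [0, 0, -0.5, 0], [0, 0, -0.5, 0], [0, 0, -0.5, 0], [0, 0, 0, 0]]
  ],
  "fingers": 50
}}

```text
time: 2.75
ee_pos: [0.4774, 0.2751, 0.1349]
eef_rot: [-0.127, -3.136, 0.004]
ft_force: [-1.6, -0.8, -0.9]
grip_width: 0.589
gripper_force: 0.0
```

>>> {"fn": "step_arm", "kwargs": {
  "commands": [
    [[0, 0, -0.6, 0], [0, 0, -0.6, 0], [0, 0, -0.6, 0], [0, 0, -0.6, 0], [0, 0, -0.5, 0], [0, 0, -0.4, 0], [0, 0, -0.3, 0], [0, 0, -0.2, 0], [0, 0, -0.13, 0], [0, 0, 0, 0]]
  ]
}}

```text
time: 3.58
ee_pos: [0.4788, 0.2753, 0.0191]
eef_rot: [-0.128, -3.139, 0.0]
ft_force: [-0.5, 0.4, -0.8]
grip_width: 0.585
gripper_force: 0.0
```

Run:
```python
from h import *
import pickle
st();v=cam('wrist');pickle.dump(v,open('w2.pkl','wb'));s=cam('scene');
a=cv2.resize(v[0],(512,384));b=cv2.resize(s[0][205:305,255:365],(288,262),interpolation=cv2.INTER_CUBIC)
c=np.zeros((384,800,3),'uint8');c[:,:512]=a;c[:262,512:]=b
cv2.imwrite('pics/w2.png',np.clip(c[:,:,::-1].astype(float)*1.5,0,255).astype('uint8'))
```

```text
t 3.58 p [0.4788 0.2753 0.0191] ty 85.31 F [-0.5  0.4 -0.8] w 0.585 gf 0.0 q [-0.74  0.54  0.13  2.04 -0.12  0.56  0.96]
```

View pics/w2.png

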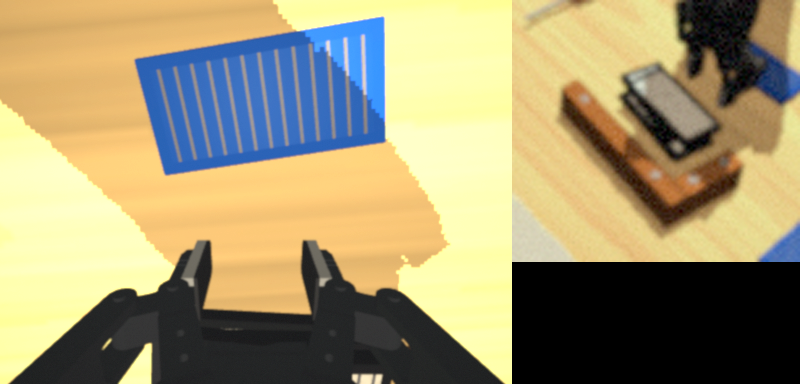

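The view shows the two fingers straight and clear. The blue look-alike lies behind them, and the stack is ahead in the scene crop at (672,100). I'll lower slightly and push toward the long batten.

>>> {"fn": "step_arm", "kwargs": {
  "commands": [
    [[0, 0, -0.15, 0], [0.2, -0.02, 0, 0], [0.25, -0.02, 0, 0], [0.25, -0.02, 0, 0], [0.25, -0.02, 0, 0], [0.25, -0.02, 0, 0], [0.25, -0.02, 0, 0], [0.25, -0.02, 0, 0], [0.25, -0.02, 0, 0], [0, 0, 0, 0]]
  ]
}}

```text
time: 4.52
ee_pos: [0.5392, 0.2702, 0.015]
eef_rot: [0.13, 3.138, 0.0]
ft_force: [-0.4, 0.4, -0.0]
grip_width: 0.585
gripper_force: 0.0
```

```bash
python3 -c "
from h import *
st()"
```

```text
t 4.52 p [0.5392 0.2702 0.015 ] ty 85.26 F [-0.4  0.4 -0. ] w 0.585 gf 0.0 q [-0.67  0.6   0.13  1.93 -0.13  0.62  1.03]
```

>>> {"fn": "step_arm", "kwargs": {
  "commands": [
    [[0.15, -0.01, 0, 0], [0.1, -0.01, 0, 0], [0.1, -0.01, 0, 0], [0, 0, 0, 0], [0, 0, 0, 0], [0, 0, 0, 0], [0, 0, 0, 0], [0, 0, 0, 0], [0, 0, 0, 0], [0, 0, 0, 0]]
  ]
}}

```text
time: 5.35
ee_pos: [0.5478, 0.2697, 0.0149]
eef_rot: [0.128, 3.139, 0.0]
ft_force: [-1.0, 0.6, 0.5]
grip_width: 0.59
gripper_force: 0.0
```

>>> {"fn": "step_arm", "kwargs": {
  "commands": [
    [[0.07, 0, 0, 0], [0.07, -0.01, 0, 0], [0.07, 0, 0, 0], [0.07, -0.01, 0, 0], [0, 0, 0, 0], [0, 0, 0, 0], [0, 0, 0, 0], [0, 0, 0, 0], [0, 0, 0, 0], [0, 0, 0, 0]]
  ]
}}

```text
time: 6.18
ee_pos: [0.5556, 0.2691, 0.0147]
eef_rot: [-0.128, -3.138, 0.001]
ft_force: [-6.2, 0.9, 3.2]
grip_width: 0.589
gripper_force: 3.1
```

>>> {"fn": "step_arm", "kwargs": {
  "commands": [
    [[0.07, 0, 0, 0], [0.07, -0.01, 0, 0], [0, 0, 0, 0], [0, 0, 0, 0], [0, 0, 0, 0], [0, 0, 0, 0], [0, 0, 0, 0], [0, 0, 0, 0], [0, 0, 0, 0], [0, 0, 0, 0]]
  ]
}}

```text
time: 7.02
ee_pos: [0.5558, 0.2692, 0.0141]
eef_rot: [-0.125, -3.131, 0.003]
ft_force: [-29.3, 0.9, 17.1]
grip_width: 0.589
gripper_force: 14.7
```

Run:
```python
from h import *
st();s=cam('scene');t=cam('top')
a=cv2.resize(t[0][145:210,130:212],(410,325),interpolation=cv2.INTER_CUBIC);b=cv2.resize(s[0][205:305,255:365],(358,325),interpolation=cv2.INTER_CUBIC)
cv2.imwrite('pics/p1.png',np.clip(np.hstack([a,b])[:,:,::-1].astype(float)*1.8,0,255).astype('uint8'))
```

```text
t 7.02 p [0.5558 0.2692 0.0141] ty 85.44 F [-29.3   0.9  17.1] w 0.589 gf 14.7 q [-0.65  0.62  0.13  1.89 -0.13  0.64  1.05]
```

View pics/p1.png

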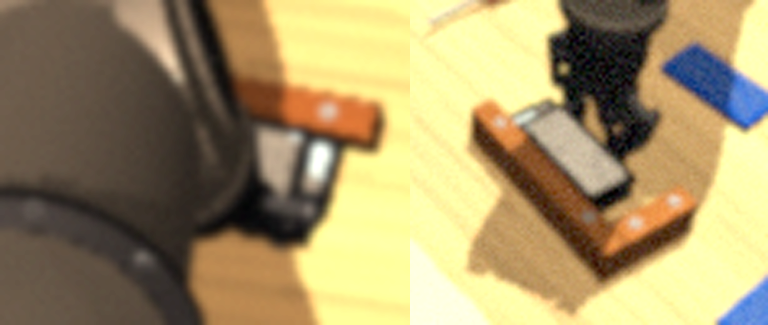

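The pictures show the stack lying flush along the long batten, with the pushing fingers on its near side at scene crop (600,140). I'll back off, rise and turn for the end push.

>>> {"fn": "step_arm", "kwargs": {
  "commands": [
    [[-0.5, 0, 0, 0], [-0.6, 0, 0, 0], [0, 0, 0.8, 0], [0, 0, 0.8, 0], [0, 0, 0.8, 0.5], [0, 0, 0.8, 1], [0, -0.4, 0, 1], [0, -0.5, 0, 1], [0, -0.5, 0, 1], [0, -0.5, 0, 1]]
  ],
  "fingers": 10
}}

```text
time: 7.95
ee_pos: [0.528, 0.2111, 0.1112]
eef_rot: [-0.628, 3.077, -0.0]
ft_force: [-0.4, -0.1, -0.3]
grip_width: 0.119
gripper_force: 0.0
```

>>> {"fn": "step_arm", "kwargs": {
  "commands": [
    [[0, -0.5, 0, 1], [0, -0.5, 0, 1], [0, -0.5, 0, 1], [0.2, 0, 0, 1], [0.4, 0, 0, 1], [0.4, 0, 0, 1], [0.4, 0, 0, 1], [0.4, 0, 0, 1], [0, 0, 0, 1], [0, 0, 0, 1]]
  ]
}}

```text
time: 8.78
ee_pos: [0.5825, 0.1663, 0.1108]
eef_rot: [-1.868, 2.525, -0.001]
ft_force: [-0.5, -0.9, -0.2]
grip_width: 0.117
gripper_force: 0.0
```

```bash
python3 -c "
from h import *
st()"
```

```text
t 8.78 p [0.5825 0.1663 0.1108] ty 163.0 F [-0.5 -0.9 -0.2] w 0.117 gf 0.0 q [-0.28  0.47 -0.14  1.87  0.08  0.81  2.39]
```

>>> {"fn": "step_arm", "kwargs": {
  "commands": [
    [[0, 0, 0, -1], [0, 0, 0, -1], [0, 0, 0, -1], [0, 0, 0, -1], [0, 0, 0, -1], [0, 0, 0, -1], [0, 0, 0, -1], [0, 0, 0, -1], [0, 0, 0, -1], [0, 0, 0, -1]]
  ]
}}

```text
time: 9.62
ee_pos: [0.582, 0.1665, 0.111]
eef_rot: [-0.614, 3.08, -0.0]
ft_force: [0.3, 0.9, -0.1]
grip_width: 0.119
gripper_force: 0.0
```

>>> {"fn": "step_arm", "kwargs": {
  "commands": [
    [[0, 0, 0, -1], [0, 0, 0, -1], [0, 0, 0, -1], [0, 0, 0, -1], [0, 0, 0, -1], [0, 0, 0, -1], [0, 0, 0, -1], [0, 0, 0, -1], [0, 0, 0, -1], [0, 0, 0, -1]]
  ]
}}

```text
time: 10.45
ee_pos: [0.582, 0.1665, 0.111]
eef_rot: [0.745, 3.051, 0.0]
ft_force: [-0.0, 0.1, -0.3]
grip_width: 0.117
gripper_force: 0.0
```

>>> {"fn": "step_arm", "kwargs": {
  "commands": [
    [[0, 0, 0, -1], [0, 0, 0, -1], [0, 0, 0, -1], [0, 0, 0, -1], [0, 0, 0, -1], [0, 0, 0, -1], [0, 0, 0, -1], [0, 0, 0, -1], [0, 0, 0, -1], [0, 0, 0, -1]]
  ]
}}

```text
time: 11.28
ee_pos: [0.5819, 0.1665, 0.111]
eef_rot: [1.965, 2.451, 0.001]
ft_force: [-0.0, 0.2, 0.1]
grip_width: 0.119
gripper_force: 0.0
```

>>> {"fn": "step_arm", "kwargs": {
  "commands": [
    [[0, 0, 0, -1], [0, 0, 0, -1], [0, 0, 0, -1], [0, 0, 0, -0.3], [0, 0, 0, 0], [0, 0, 0, 0], [0, 0, 0, 0], [0, 0, 0, 0], [0, 0, 0, 0], [0, 0, 0, 0]]
  ]
}}

```text
time: 12.12
ee_pos: [0.5815, 0.1667, 0.1109]
eef_rot: [-2.291, -2.149, -0.0]
ft_force: [0.7, 0.2, -0.1]
grip_width: 0.117
gripper_force: 0.0
```

Run:
```python
from h import *
st();v=cam('wrist');save(v,'w3.png',1.25)
import pickle;pickle.dump(v,open('w3.pkl','wb'))
```

```text
t 12.12 p [0.5815 0.1667 0.1109] ty -3.66 F [ 0.7  0.2 -0.1] w 0.117 gf 0.0 q [-0.82  0.53  0.58  1.91 -0.39  0.82 -0.1 ]
```

View pics/w3.png

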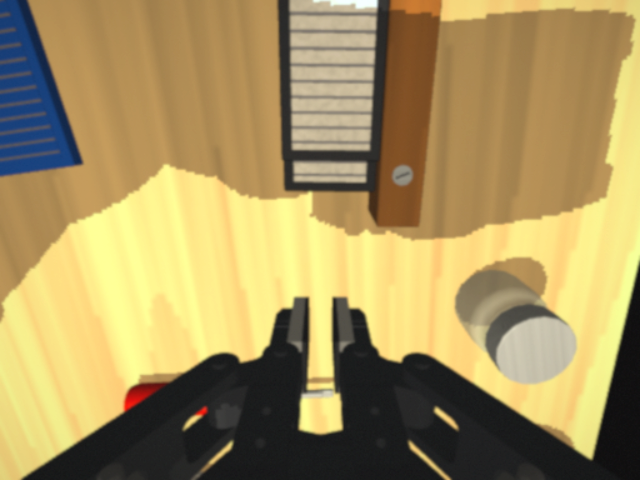

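The view shows the stack flush along the long batten, with side edge columns 383/375. Its lower end is at row 190 and the top cassette's end at row 155. The jar at (530,340) and the screwdriver at the bottom are clear of the descent.

Run:
```python
from h import *
import pickle
w=pickle.load(open('w3.pkl','rb'))
for p,z in[((287,190),.03),((375,190),.03),((287,190),.01),((375,190),.01),((283,155),.04),((380,160),.04),((280,5),.04),((388,5),.04),((378,200),.042),((392,20),.042)]:print(p,z,onz(w,np.array(p)/1.25,z).round(4))
```

```text
(287, 190) 0.03 [0.5652 0.2114 0.03  ]
(375, 190) 0.03 [0.6173 0.2081 0.03  ]
(287, 190) 0.01 [0.5631 0.2079 0.01  ]
(375, 190) 0.01 [0.6202 0.2043 0.01  ]
(283, 155) 0.04 [0.5659 0.2325 0.04  ]
(380, 160) 0.04 [0.6189 0.2264 0.04  ]
(280, 5) 0.04 [0.5713 0.3031 0.04  ]
(388, 5) 0.04 [0.6235 0.2997 0.04  ]
(378, 200) 0.042 [0.6172 0.2046 0.042 ]
(392, 20) 0.042 [0.6251 0.2928 0.042 ]
```

>>> {"fn": "step_arm", "kwargs": {
  "commands": [
    [[0, 0, -0.5, -0.2], [0, 0, -0.5, 0], [0, 0, -0.5, 0], [0, 0, -0.5, 0], [0, 0, -0.4, 0], [0, 0, -0.3, 0], [0, 0, -0.2, 0], [0, 0, -0.13, 0], [0, 0, -0.08, 0], [0, 0, 0, 0]]
  ]
}}

```text
time: 13.0
ee_pos: [0.5815, 0.1667, 0.0176]
eef_rot: [-2.31, -2.129, -0.0]
ft_force: [-0.5, 0.1, 0.0]
grip_width: 0.117
gripper_force: 0.0
```

>>> {"fn": "step_arm", "kwargs": {
  "commands": [
    [[0.02, 0.25, 0, 0], [0.02, 0.25, 0, 0], [0.02, 0.25, 0, 0], [0.02, 0.25, 0, 0], [0.02, 0.25, 0, 0], [0.02, 0.25, 0, 0], [0.02, 0.25, 0, 0], [0.02, 0.25, 0, 0], [0, 0, 0, 0], [0, 0, 0, 0]]
  ]
}}

```text
time: 13.83
ee_pos: [0.5862, 0.2273, 0.0175]
eef_rot: [-2.31, -2.13, -0.0]
ft_force: [-0.2, -0.5, 0.2]
grip_width: 0.116
gripper_force: 0.0
```

```bash
python3 -c "
from h import *
st()"
```

```text
t 13.83 p [0.5862 0.2273 0.0175] ty -4.64 F [-0.2 -0.5  0.2] w 0.116 gf 0.0 q [-0.83  0.69  0.49  1.88 -0.49  0.69 -0.13]
```

Contact is expected at y ≈ 0.247.

>>> {"fn": "step_arm", "kwargs": {
  "commands": [
    [[0.01, 0.15, 0, 0], [0.01, 0.15, 0, 0], [0.01, 0.1, 0, 0], [0.01, 0.08, 0, 0], [0, 0.06, 0, 0], [0, 0.06, 0, 0], [0, 0, 0, 0], [0, 0, 0, 0], [0, 0, 0, 0], [0, 0, 0, 0]]
  ]
}}

```text
time: 14.67
ee_pos: [0.5875, 0.2449, 0.0176]
eef_rot: [-2.31, -2.129, -0.0]
ft_force: [1.0, -0.4, 0.5]
grip_width: 0.119
gripper_force: 0.4
```

>>> {"fn": "step_arm", "kwargs": {
  "commands": [
    [[0, 0.06, 0, 0], [0.01, 0.06, 0, 0], [0, 0, 0, 0], [0, 0, 0, 0], [0, 0, 0, 0], [0, 0, 0, 0], [0, 0, 0, 0], [0, 0, 0, 0], [0, 0, 0, 0], [0, 0, 0, 0]]
  ]
}}

```text
time: 15.5
ee_pos: [0.5875, 0.246, 0.0176]
eef_rot: [2.312, 2.126, -0.004]
ft_force: [-4.2, -13.6, 6.3]
grip_width: 0.117
gripper_force: 6.6
```

>>> {"fn": "step_arm", "kwargs": {
  "commands": [
    [[0, 0.04, 0, 0], [0, 0, 0, 0], [0, 0, 0, 0], [0, 0, 0, 0], [0, 0, 0, 0], [0, 0, 0, 0], [0, 0, 0, 0], [0, 0, 0, 0], [0, 0, 0, 0], [0, 0, 0, 0]]
  ]
}}

```text
time: 16.33
ee_pos: [0.5875, 0.246, 0.0176]
eef_rot: [2.312, 2.125, -0.005]
ft_force: [-4.6, -19.0, 8.7]
grip_width: 0.117
gripper_force: 9.2
```

>>> {"fn": "step_arm", "kwargs": {
  "commands": [
    [[0, -0.4, 0, 0], [0, -0.6, 0, 0], [0, -0.7, 0, 0], [0, -0.8, 0.3, 0], [0, -0.8, 0.8, 0], [0, -0.5, 0.9, 0], [0, 0, 0.9, 0], [0, 0, 0.9, 0], [0, 0, 0.8, 0], [0, 0, 0, 0]]
  ]
}}

```text
time: 17.17
ee_pos: [0.5899, 0.1358, 0.1601]
eef_rot: [2.31, 2.127, 0.01]
ft_force: [1.5, 0.4, 0.8]
grip_width: 0.117
gripper_force: 0.0
```

Run:
```python
from h import *
import pickle
st();v=cam('wrist');pickle.dump(v,open('w4.pkl','wb'))
im=v[0][0:190,150:420];cv2.imwrite('pics/w4.png',np.clip(cv2.resize(im,None,fx=2.9,fy=2.9,interpolation=cv2.INTER_CUBIC)[:,:,::-1].astype(float)*1.7,0,255).astype('uint8'))
```

```text
t 17.17 p [0.5899 0.1358 0.1601] ty -4.71 F [1.5 0.4 0.8] w 0.117 gf 0.0 q [-0.81  0.46  0.62  1.88 -0.34  0.9  -0.1 ]
```

View pics/w4.png

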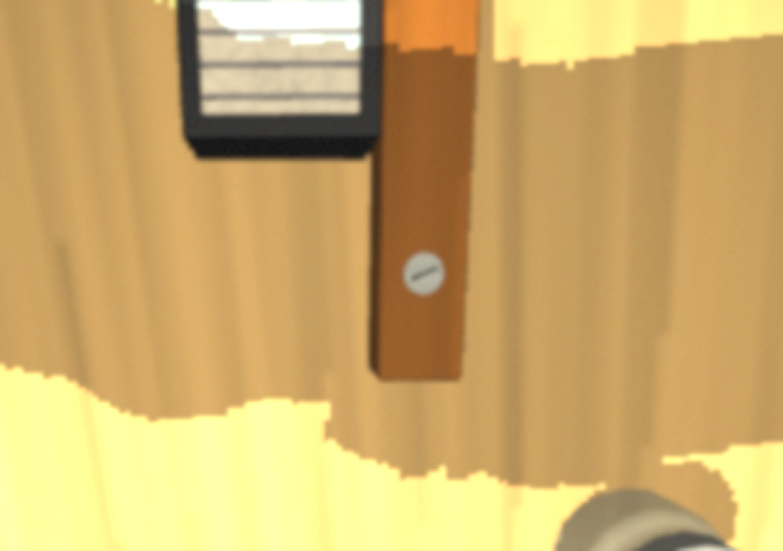

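The view shows one clean end face at rows 137–157, with the side flush along the batten, so the stack is square at this end. Next I'll go to the wide tray.

>>> {"fn": "step_arm", "kwargs": {
  "commands": [
    [[0, -0.5, 1, 0.2], [0, -0.7, 1, 0.3], [0, -0.9, 1, 0.3], [0, -1, 0, 0.3], [0, -1, 0, 0], [0, -1, 0, 0], [0, -1, 0, 0], [0, -1, 0, 0], [0, -1, 0, 0], [0, -1, 0, 0]]
  ],
  "fingers": 50
}}

```text
time: 18.05
ee_pos: [0.5874, -0.1385, 0.2447]
eef_rot: [-2.204, -2.237, 0.0]
ft_force: [0.6, -0.3, -0.8]
grip_width: 0.585
gripper_force: 0.0
```

>>> {"fn": "step_arm", "kwargs": {
  "commands": [
    [[-0.2, -1, 0, 0], [-0.2, -1, 0, 0], [-0.2, -1, 0, 0], [-0.2, -0.8, 0, 0], [-0.2, -0.3, 0, 0], [-0.2, 0, 0, 0], [0, 0, 0, 0], [0, 0, 0, 0], [0, 0, 0, 0], [0, 0, 0, 0]]
  ]
}}

```text
time: 18.88
ee_pos: [0.5525, -0.2591, 0.2455]
eef_rot: [-2.203, -2.239, -0.001]
ft_force: [0.0, -0.3, 0.2]
grip_width: 0.585
gripper_force: 0.0
```

Run:
```python
from h import *
import pickle
st();v=cam('wrist');t=cam('top');s=cam('scene');pickle.dump((v,t,s),open('w5.pkl','wb'))
c=np.zeros((384,800,3),'uint8');c[:,:512]=v[0]
c[:240,512:]=cv2.resize(t[0][148:203,135:201],(288,240),interpolation=cv2.INTER_CUBIC)
cv2.imwrite('pics/w5.png',np.clip(c[:,:,::-1].astype(float)*1.6,0,255).astype('uint8'))
```

```text
t 18.88 p [ 0.5525 -0.2591  0.2455] ty 0.92 F [ 0.  -0.3  0.2] w 0.585 gf 0.0 q [-0.23  0.39  0.74  1.79 -0.3   1.08  0.63]
```

View pics/w5.png

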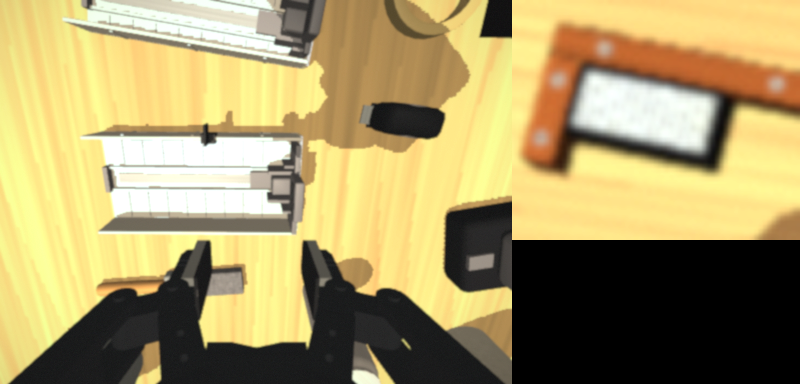

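The wrist view shows:
- **Wide tray:** rims at rows ~135 (+y) and ~232 (-y), columns ~82–300.
- **Marker and pusher:** the marker is at (205,135) and the pusher at (290,185).

The top crop shows the stack as a single outline, tight in the corner, so the squaring is done. Next I'll measure the tab and the marker.

Run:
```python
from h import *
import pickle
v,t,s=pickle.load(open('w5.pkl','rb'))
for p in[(300,137),(82,135),(100,232),(295,232)]:print(p,onz(v,p,.05).round(4))
g=cv2.cvtColor(v[0],cv2.COLOR_RGB2GRAY).astype(int)
print('marker cols190-224');
for r in range(118,148,2):print(r,''.join('%4d'%x for x in g[r,194:222]))
print('pusher cols 262-310')
for r in list(range(130,240,6)):print(r,''.join('%4d'%x for x in g[r,264:310:2]))
```

```text
(300, 137) [ 0.6018 -0.2183  0.05  ]
(82, 135) [ 0.3566 -0.22    0.05  ]
(100, 232) [ 0.3577 -0.3405  0.05  ]
(295, 232) [ 0.6032 -0.3365  0.05  ]
marker cols190-224
118  137 137 137 137 138 139 140 141 144 146 148 149 150 152 151 151 152 151 151 151 151 151 152 152 153 152 150 148
120  137 137 137 137 138 138 140 143 146 149 150 151 151 151 151 152 151 151 151 151 152 152 152 153 153 152 148 146
122  137 137 137 137 137 138 140 143 146 148 146 140 133 135 143 149 151 151 151 151 151 152 152 152 150 146 132 113
124  120 120 120 122 122 122 124 125 124 111  91  72  55  71 105 129 135 135 135 135 135 136 134 126 114 109 103  98
126   85  85  86  86  87  87  88  87  77  56  38  24  19  38  70  93  98  99  99  99  99  99  99 100  99  99  98  96
128   86  85  85  86  86  86  87  86  76  54  39  26  17  35  69  92  98  98  98  98  98  99 100 100 100  99  98  96
130   84  83  82  82  82  86  89  89  77  56  40  29  18  35  67  90  96  96  96  96  96  96  97  98  98  98  96  95
132   71  70  68  67  67  72  77  75  64  49  40  30  19  20  36  48  53  54  54  54  54  55  59  68  75  76  76  7
[... 1983 characters left out ...]
0 105  95 113 146 150
202  172 167 137 128 125 124 124 123 108  95  94  94  84  44  38  75 109 107 103  92  97 142 149
208  172 172 171 171 172 171 172 172 162  78  37  37  37  35  39  79 108 105 100  91 127 148 149
214  126 126 126 126 127 126 126 126 126 122 117 107  66  53  47  91 106 104  99 105 142 148 149
220   66  66  66  66  66  66  66  66  66  66  66  65  51  47  63  98 104 102  98 121 146 149 149
226   66  66  65  66  66  66  66  66  66  66  66  65  64  53  87 103 115 147 148 145 146 149 150
232  125 124 123 123 122 122 122 121 122 120 121 120 120 113 103 103 127 149 146 144 147 149 150
238  150 150 149 149 147 148 152 149 146 146 147 148 152 152 150 148 150 149 145 143 145 146 148
```

>>> {"fn": "step_arm", "kwargs": {
  "commands": [
    [[0.5, -0.3, -0.5, 0], [0.5, -0.37, -0.5, 0], [0.5, 0, -0.5, 0], [0, 0, -0.6, 0], [0, 0, -0.6, 0], [0, 0, -0.6, 0], [0, 0, -0.6, 0], [0, 0, -0.6, 0], [0, 0, 0, 0], [0, 0, 0, 0]]
  ]
}}

```text
time: 19.87
ee_pos: [0.5965, -0.2803, 0.1102]
eef_rot: [-2.205, -2.236, 0.001]
ft_force: [0.3, 0.7, 0.5]
grip_width: 0.582
gripper_force: 0.0
```

Run:
```python
from h import *
import pickle
st();v,t,s=pickle.load(open('w5.pkl','rb'));n=cam('wrist');pickle.dump(n,open('w6.pkl','wb'))
print('marker',onz(v,(208,138),.052).round(4))
for P in[(.6027,-.279,.098),(.5927,-.279,.098),(.5977,-.257,.098),(.5977,-.301,.098),(.6027,-.23,.062)]:print(P,proj(v,P).round(1),proj(n,P).round(1))
g=cv2.cvtColor(n[0],cv2.COLOR_RGB2GRAY).astype(int)
for r in range(150,330,10):print(r,''.join('%4d'%x for x in g[r,200:320:4]))
```

```text
t 19.87 p [ 0.5965 -0.2803  0.1102] ty 0.82 F [0.3 0.7 0.5] w 0.582 gf 0.0 q [-0.1   0.62  0.63  1.78 -0.45  0.89  0.74]
marker [ 0.4984 -0.2208  0.052 ]
(0.6027, -0.279, 0.098) [303.8 202.3] [266.3 249.1]
(0.5927, -0.279, 0.098) [294.2 202.2] [248.4 248.9]
(0.5977, -0.257, 0.098) [300.4 181.8] [258.  212.6]
(0.5977, -0.301, 0.098) [297.7 221.7] [256.8 282.3]
(0.6027, -0.23, 0.062) [301.7 149.2] [266.4 150.8]
150  189 188 188 179 189 189 189 189 189 188 189 188 168 133 115 132 109 159 113 107 107 104 105 107 105 107 107 101  97  97
160  188 189 189 185 188 189 189 188 189 188 188 140 130 130 116 130 103 161 110 107 108 103 105 107 106 107 106 100  98 103
170  189 188 188 186 184 189 186 169 130 129 115  40  40  40 102 129  98 161 108 107 107 103 106 106 106 108 106 100  98 105
180  177 177 177 177 175  46  41  41  40  41  70  73 119 123  94  78  82 162 106 107 107 102 106 105 106 108 105 100 100 105
190  131 131 131 130 129 129 120  73  73  73  73  73  74  62  66  76  82 161 106 107 107 102 106 105 137 166 161 157 152 118
200  128 129 128 128 127 127  88  73  65  66  66  66  61  40  
[... 862 characters left out ...]
 71  76 111 109 107  98 173 163 161 156 162 163 164 164 133  18  16  17  30
280   17  17  18  71  72  71  72  71  72  72  72  72  81 109 107 105 103 161 163 160 156 161 163 165 163 159  32  16  18  29
290   16  17 133 160 163 164 163 165 163 159 162 163 158 159 135 136 161 161 162 158 156 161 163 164 162 159 138  17  17  30
300   17  64 158 159 162 165 162 164 162 158 162 162 158 159 160 166 164 161 162 158 155 161 163 164 161 158 156  76  17  31
310   22 157 158 159 160 165 161 163 162 158 162 163 158 159 160 166 163 161 161 156 156 160 163 163 161 158 156 158  24  27
320  136 160 158 159 166 164 161 163 161 157 161 163 158 159 159 166 163 160 160 154 156 161 162 162 161 158 156 160 142  18
```

>>> {"fn": "step_arm", "kwargs": {
  "commands": [
    [[0, 0, -0.4, 0], [0, 0, -0.4, 0], [0, 0, -0.2, 0], [0, 0, 0, 0], [0, 0, 0, 0], [0, 0, 0, 0], [0, 0, 0, 0], [0, 0, 0, 0], [0, 0, 0, 0], [0, 0, 0, 0]]
  ]
}}

```text
time: 20.75
ee_pos: [0.5969, -0.2806, 0.0808]
eef_rot: [2.206, 2.237, 0.0]
ft_force: [0.1, -0.4, -0.1]
grip_width: 0.581
gripper_force: 0.0
```

>>> {"fn": "step_arm", "kwargs": {
  "commands": [
    [[0, 0, 0, 0], [0, 0, 0, 0], [0, 0, 0, 0], [0, 0, 0, 0], [0, 0, 0, 0], [0, 0, 0, 0], [0, 0, 0, 0], [0, 0, 0, 0], [0, 0, 0, 0], [0, 0, 0, 0]]
  ],
  "fingers": 0
}}

```text
time: 21.58
ee_pos: [0.5967, -0.2806, 0.0807]
eef_rot: [-2.206, -2.237, -0.0]
ft_force: [-2.3, 2.2, 5.1]
grip_width: 0.108
gripper_force: 59.7
```

Run:
```python
from h import *
import pickle
st();n=cam('wrist');pickle.dump(n,open('w7.pkl','wb'))
for P in [(.4984,-.2208,.05),(.4984,-.2208,.072)]:print(proj(n,P).round(1))
```

```text
t 21.58 p [ 0.5967 -0.2806  0.0807] ty 0.8 F [-2.3  2.2  5.1] w 0.108 gf 59.7 q [-0.08  0.66  0.6   1.79 -0.48  0.84  0.76]
[ 79.5 136.8]
[ 52.6 142.7]
```

>>> {"fn": "step_arm", "kwargs": {
  "commands": [
    [[-0.2, 0, 0, 0], [-0.4, -0.01, 0, 0], [-0.4, -0.01, 0, 0], [-0.4, 0, 0, 0], [-0.4, -0.01, 0, 0], [-0.4, 0, 0, 0], [-0.4, -0.01, 0, 0], [-0.4, 0, 0, 0], [-0.2, 0, 0, 0], [0, 0, 0, 0]]
  ]
}}

```text
time: 22.47
ee_pos: [0.5004, -0.2814, 0.0807]
eef_rot: [2.206, 2.237, 0.002]
ft_force: [4.9, 0.8, -2.4]
grip_width: 0.104
gripper_force: 58.9
```

Run:
```python
from h import *
import pickle
st();n=cam('wrist');t=cam('top');s=cam('scene');pickle.dump((n,t,s),open('w8.pkl','wb'))
c=np.zeros((600,800,3),'uint8')
c[:330,:]=cv2.resize(n[0][90:222,96:416],(800,330),interpolation=cv2.INTER_CUBIC)
c[330:,:400]=cv2.resize(s[0][120:188,190:290],(400,270),interpolation=cv2.INTER_CUBIC)
c[330:,400:]=cv2.resize(t[0][195:263,310:410],(400,270),interpolation=cv2.INTER_CUBIC)
cv2.imwrite('pics/w8.png',np.clip(c[:,:,::-1].astype(float)*1.7,0,255).astype('uint8'))
for P in [(.4984,-.2208,.05),(.4984,-.2208,.072)]:print(proj(n,P).round(1))
```

```text
t 22.47 p [ 0.5004 -0.2814  0.0807] ty 0.79 F [ 4.9  0.8 -2.4] w 0.104 gf 58.9 q [-0.07  0.54  0.62  1.99 -0.46  0.74  0.83]
[253.1 137.7]
[252.7 143.7]
```

View pics/w8.png

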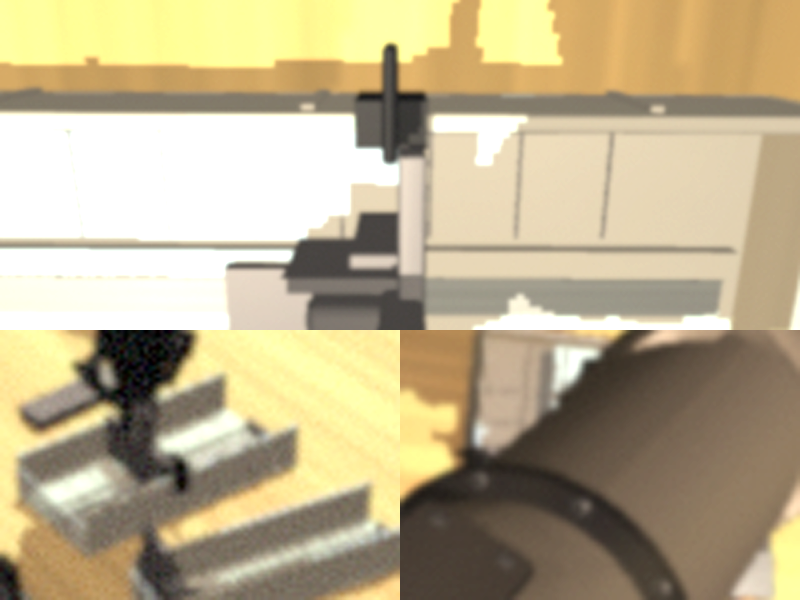

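The picture shows:
- **Flag:** middle at crop column 391, with the saddle at 357–426.
- **Paddle:** top strip at 399–425, so its front edge is at 425. At about 4.4 px/mm, 7–8 mm is still missing, which matches the 103.3 − 96.3 mm from the poses.

I'll draw it 7.5 mm further back.

>>> {"fn": "step_arm", "kwargs": {
  "commands": [
    [[-0.1, 0, 0, 0], [-0.1, 0, 0, 0], [-0.05, 0, 0, 0], [0, 0, 0, 0], [0, 0, 0, 0], [0, 0, 0, 0], [0, 0, 0, 0], [0, 0, 0, 0], [0, 0, 0, 0], [0, 0, 0, 0]]
  ]
}}

```text
time: 23.45
ee_pos: [0.4944, -0.2815, 0.0807]
eef_rot: [2.204, 2.237, 0.001]
ft_force: [5.3, 2.4, -0.7]
grip_width: 0.11
gripper_force: 59.3
```

Run:
```python
from h import *
import pickle
st();n=cam('wrist');o=pickle.load(open('w8.pkl','rb'))[0]
for a in(o,n):
    g=cv2.cvtColor(a[0],cv2.COLOR_RGB2GRAY).astype(int)
    for r in(110,120,126,142,160,170):print(r,''.join('%4d'%x for x in g[r,236:292:1]))
```

```text
t 23.45 p [ 0.4944 -0.2815  0.0807] ty 0.85 F [ 5.3  2.4 -0.7] w 0.11 gf 59.3 q [-0.07  0.54  0.62  2.01 -0.46  0.74  0.84]
110  166 166 166 166 166 166 166 166 166 166 166 161 136  88  52  45  38  38  70 122 157 167 168 168 167 166 165 163 163 158 140 115 105 104 102 102 101 102 102 101 101 101 101 102 102 103 102 102 102 103 103 104 109 132 154 159
120  109 109 108 108 108 108 108 109 109 109 108 105  88  59  49  49  44  36  48  79 103 109 109 110 110 111 110 109 107 106 106 105 104 103 102 101 101 101 101 102 102 102 101 102 103 103 103 103 103 103 103 103 103 102 103 102
126   99  99  96  89  77  75  75  76  75  75  76  73  63  48  47  50  43  35  38  56  71  76  76  77  76  76  76  75  76  83  92  98  98  97  97  96  97  96  96  97  96  97  97  97  97  97  98  99  99  99  99  99  99  98  98  98
142  178 151 101  64  58  58  57  57  58  57  57  55  49  42  47  49  43  35  31  30  32  32  33  34  34  35  37  45  52  57  70  93 113 137 155 161 162 161 160 160 159 160 160 160 160 160 160 160 160 160 161 167 172 174 174 174
160  190 190 190 189 190 190 190 189 190 189 190 190 190 190
[... 1071 characters left out ...]
8  98  98  99
142  186 185 183 178 174 177 181 184 184 184 184 178 152 101  64  56  57  56  56  55  56  55  54  53  44  35  40  49  47  38  31  30  32  33  34  35  35  38  43  49  55  71 101 134 155 160 160 160 160 160 161 167 173 174 175 175
160  191 190 188 177 159 163 184 190 190 190 190 190 190 190 190 190 190 187 172 142 125 132 135 135 133 131 130 127 122 110 103 116 128 131 131 131 131 131 128 117 109 120 129 131 131 131 130 131 131 131 131 131 131 131 130 131
170  141 131 129 122 111 114 127 131 131 130 130 131 130 131 130 131 130 128 121 112 119 132 135 133 131 129 128 125 119 107 109 125 130 130 130 131 130 129 122 108 109 125 130 130 130 130 130 130 130 130 129 130 130 130 130 130
```

>>> {"fn": "step_arm", "kwargs": {
  "commands": [
    [[-0.04, 0, 0, 0], [0, 0, 0, 0], [0, 0, 0, 0], [0, 0, 0, 0], [0, 0, 0, 0], [0, 0, 0, 0], [0, 0, 0, 0], [0, 0, 0, 0], [0, 0, 0, 0], [0, 0, 0, 0]]
  ]
}}

```text
time: 24.33
ee_pos: [0.4932, -0.2815, 0.0807]
eef_rot: [2.204, 2.237, 0.001]
ft_force: [6.8, 2.9, -0.6]
grip_width: 0.105
gripper_force: 59.2
```

Run:
```python
from h import *
st();n=cam('wrist')
g=cv2.cvtColor(n[0],cv2.COLOR_RGB2GRAY).astype(int)
for r in(110,126,142,160):print(r,''.join('%4d'%x for x in g[r,246:284:1]))
```

```text
t 24.33 p [ 0.4932 -0.2815  0.0807] ty 0.85 F [ 6.8  2.9 -0.6] w 0.105 gf 59.2 q [-0.07  0.53  0.62  2.01 -0.46  0.74  0.84]
110  167 167 166 167 167 166 167 167 167 167 167 167 167 167 167 164 148 110  60  38  43  41  38  64 114 152 164 164 163 159 141 116 105 104 104 102 102 102
126  102 100 100 100  98  89  79  76  76  75  76  76  75  75  76  73  63  42  34  45  52  46  37  41  59  73  77  76  75  75  80  87  92  97  97  97  97  96
142  184 185 184 180 159 114  72  57  56  56  55  56  55  55  55  53  44  32  35  47  50  44  34  29  28  33  33  34  35  35  37  44  52  66  91 115 137 155
160  190 190 191 190 190 190 190 187 172 142 125 132 136 135 133 131 130 127 123 110 104 116 128 131 132 131 131 131 131 130 124 110 111 126 130 131 131 131
```

```bash
python3 -c "
from h import *
print(arm.close_job())"
```

```text
the job is handed in; nothing more can be done
None
```

The job is handed in: the four-cassette stack is squared tight in the corner stop, and the gripper is holding the wide tray's pusher with its face level with the marker, to within about 0.5 mm by the wrist camera.

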